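# Put the water filter on bypass for a cartridge change

## Robot

A 7-joint arm with a two-finger parallel gripper is mounted at the origin on a cart in front of the work surface, level with it; the furniture and walls round the work are solid. World frame = base frame: x ahead of the robot, y to its left, z up, the work surface at z = 0. Lengths are in mm, angles in degrees, forces in N, time in s.
With the tool pointing down it reaches from about 400 to 875 mm from the base axis. Payload 6.5 kg.
Tool frame: the origin (TCP) lies on the centre line of the jaws, within the pads' length; the fingertips stand 14 mm ahead of it and the grasp point (between the pads) lies 5 mm behind it; z points along the fingers, y is the line along which they close (so a half turn about z gives the same grasp; the last joint's range is limited). The gripper opens to 85 mm and grips with 20 to 120 N. Pads are 22 mm wide; open, the fingers measure 114 mm over their backs; the gripper's body (76 mm by 85 mm) begins 54 mm behind the grasp point. The pads swing forward as they close: fully open they stand 13 mm farther back than shut.
Start: joints at [-71.116, 30.733, -0.252, 88.115, 0.149, 61.152, -4.079], TCP at [250.599, 599.742, 245.29] pointing down, gripper open.
Joint ranges: [-154.64, 154.64], [-21.42, 123.67], [-72.66, 72.17], [13.99, 137.28], [-74.86, 254.86], [10.95, 109.41], [-158.01, 158.01]. Speed limits (degrees/s): [136.94, 136.94, 180, 180, 180, 180, 180].

## Interface

Orientations are given as a 3x3 rotation matrix whose columns are the frame's x, y, z axes.
In Python, from bench import move_ptp, movel, set_joints, let_go, close, pause, inverse_kinematics, state, read_camera, IKError, hand_in, trace gives the robot as it stands. Calls block until the motion is done:
- move_ptp(position, orientation): joint-space move of the TCP to a pose.
- movel(position, rot=None, feed=150): straight line of the TCP; rot=None keeps the orientation; feed is the mean speed in mm/s.
- set_joints(angles): joint-space move.
- let_go() and close(grasp_force=None): open the fingers fully, or close them until they stop; grasp_force is the grip in N (None keeps the last).
- pause(seconds).
- inverse_kinematics(position, orientation): joint angles nearest the present ones, or None.
- state(): the state.
- read_camera(name): name is "side" or "top"; returns a dict with "color" (480x640x3 uint8, blue, green, red), "depth" (480x640 float32, mm along the optical axis (not along the pixel's ray), 0 where there is no reading), "fx", "fy", "cx", "cy" (pixels), "position" and "rotation" of the camera in the world. Camera axes: x right, y down, z forward; pixel columns grow to the right and rows downward; lengths in mm; the calibration is good to about 2 mm. A picture is of the moment at which its call begins.
A pose or a line that the arm cannot do raises IKError and nothing moves.
- hand_in(): hands the job in; it is judged then, once.
Trained networks look in a picture, given as the dict that the camera call returned (one of the last four; its "shot" number tells which), for a name from the list of things; names that differ only in an ending like _2 or _b are one class to them, and where a whole thing is asked for, a point or a joint stands for the part that bears it (a point fixed in the world has none). Each returns a list of dicts, best first, with "p" (0 to 1); they miss things now and then, are a little off and sometimes report something else, mostly with a low value. They report only what shows in the picture. A call takes as long as a camera call.
- trace(name, picture): "region" (480x640 bool, what is visible of it) and "bbox" ([centre column, centre row, width, height] in pixels, round what is visible of it).
The state is a dict: "time": time; "joint_positions": joint angles; "qvel": joint speeds; "tau": joint torques, N m; "position": TCP position; "eef_rot": TCP orientation; "contact_force": force on the tool from outside, world axes, zero at the start; "torque": the same for the moment, N m; "opening": finger opening in mm; "finger_force": force on a finger pad.
Only numpy, scipy, OpenCV 4.12 (cv2) and the standard library are available. Lean on these libraries where they do the work, as an engineer would, in place of code of your own. Each camera call takes 0.05 s, during which the arm holds its last target. There are 200 camera calls.

## Task

The cartridge in the water filter is due for a change: put the filter on bypass without ever cutting off the water. Push the lever of the bypass valve behind the filter fully open first, then push the levers of the valves on either side of the filter fully shut, and last press the relief button on top of the filter head right down for about a second and let it come back up. Push gently with the fingertips only, do not pinch or force the levers, and leave the spare cartridge, the mug and the tin standing where they are.

Things in the scene. Friction and masses are not known exactly. Their poses are not given: they have to be found in the camera images.
- filter_unit: Fixed filter assembly. Origin on the bench below the filter's centre; +x to the back, +y left, z up. Foot plate x -40 to 102, y +-95 mm; grey upright filter 62 mm across, head top z 166. Level loop of 12 mm copper pipe, axis z 140: front side along y at x 0 through the filter and its two valves, sides at y +-78, rear side along y at x 75 through the bypass valve. Nothing stands above z 187 mm.
- left_valve (a joint): Lever of the left filter valve, rad. 0: open, lever points left (+y of filter_unit); 1.571: shut, lever points to the front (-x of filter_unit), turning anticlockwise seen from above. Starts nearly open.
- right_valve (a joint): Lever of the right filter valve, rad. 0: open, lever points right (-y of filter_unit); 1.571: shut, lever points to the front (-x of filter_unit), turning clockwise seen from above. Starts nearly open.
- bypass_valve (a joint): Lever of the bypass valve, rad. 0: shut, lever points to the back (+x of filter_unit); 1.571: open, lever points right (-y of filter_unit), turning clockwise seen from above. Starts nearly shut.
- relief_button (a joint): Travel of the relief button, m. 0: up; 0.005: right down. A spring brings it back up; 2 N starts it, 5.6 N holds it right down.
- left_valve_stem (a point): On the upright turning axis of the left filter valve, at (0, 48) mm in filter_unit, at the sleeve's height (z 182 mm). Brass quarter-turn ball valve: lever along its pipe is open, square across it is shut.
- right_valve_stem (a point): On the upright turning axis of the right filter valve, at (0, -48) mm in filter_unit, at the sleeve's height (z 182 mm). Brass quarter-turn ball valve: lever along its pipe is open, square across it is shut.
- bypass_valve_stem (a point): On the upright turning axis of the bypass valve, at (75, 0) mm in filter_unit, at the sleeve's height (z 182 mm). Brass quarter-turn ball valve: lever along its pipe is open, square across it is shut.
- left_valve_grip (a point): Middle of the black sleeve of the left filter valve's lever, 46 mm from the stem axis, z 182 mm; moves with the lever, x axis away from the stem. Sleeve 28 to 64 mm from the axis, 13 mm wide, 10 mm high (z 177 to 187); below it free down to the pipe (top z 146). No spring: the lever stays where left; it takes 0.2 N m (4 to 5 N here), stops at both ends; never load it over 35 N.
- right_valve_grip (a point): The same point on the right filter valve's lever, which is alike.
- bypass_valve_grip (a point): The same point on the bypass valve's lever, which is alike.
- relief_top (a point): Centre of the top of the relief button, a black round button 13 mm across on the axis of the filter head; its top is at z = 178 mm when up.
- spare_cartridge: Loose white pleated filter cartridge standing upright, 37 mm across, 91 mm high. Origin: centre of its underside. Not to be touched.
- mug: Loose orange mug, 78 mm across, 101 mm high, 108 mm over its handle. Origin: under the middle of its bounding box. Not to be touched.
- tin: Loose food tin, 57 mm across, 72 mm high. Origin: centre of its underside. Not to be touched.
- urn_tap (a point): Foremost point (nearest the robot) of the tap of the big fixed coffee urn to the left of the filter unit; the tap spans z 122 to 244 mm. The urn's body, 280 mm across and 550 mm high with its lid, has its axis 236 mm behind this point (+x). Keep clear of it.
- microwave_corner (a point): Top corner, nearest the robot and the filter unit, of the fixed microwave to the right of the unit; it reaches from here to the right (-y) and back (+x) and down to the bench. Its top is 345 mm above the bench. Keep clear of it.

How it is judged:
By the outcome, as a careful person would: the job done as asked, in the order asked, and still so for the second after the job is handed in, with the robot touching nothing.
It also fails if it takes over 72 s, if anything falls off the work surface, if the arm or the gripper's body presses on something with over 40 N, if the wrist force passes 120 N, or if a joint passes its speed limit or range.

## Working session

There is one attempt and no reset: what is moved stays moved. The work goes in short steps, each a Python script; the robot and the scene stay as the last script left them, time stands still between calls to the robot, and variables do not carry over. Pictures are saved under pics/ and viewed, at most 10 in all, crops included, and the job is handed in when it is done.

```bash
mkdir -p pics; ls; cat > h.py <<'E'
import numpy as np, cv2
from bench import *
def pts(c,mask=None):
    d=c["depth"]; m=d>0
    if mask is not None: m&=mask
    v,u=np.nonzero(m); z=d[v,u]
    P=np.c_[(u-c["cx"])*z/c["fx"],(v-c["cy"])*z/c["fy"],z]
    return P@np.array(c["rotation"]).T+np.array(c["position"])
E
python3 - <<'E'
from h import *
for n in("top","side"):
    c=read_camera(n); cv2.imwrite(f"pics/{n}0.png",c["color"]); np.savez(f"{n}0.npz",**{k:v for k,v in c.items()})
    print(n,c["position"],np.round(c["rotation"],3).tolist(),c["fx"],c["cx"],c["cy"])
    for t in ("filter_unit","left_valve_grip","right_valve_grip","bypass_valve_grip","relief_top","spare_cartridge","mug","tin"):
        for r in trace(t,c)[:2]:
            P=pts(c,r["region"]); print(t,round(r["p"],2),np.round(r["bbox"]),len(P),np.round(np.median(P,0)) if len(P) else "",np.round(P.min(0)) if len(P) else "",np.round(P.max(0)) if len(P) else "")
s=state();print(s["time"],s["opening"],s["contact_force"],np.round(s["eef_rot"],3))
E
```

```text
pics
top [ 332.68047753 -111.55362771 1443.03401013] [[0.024, -0.988, 0.153], [-1.0, -0.022, 0.014], [-0.01, -0.153, -0.988]] 553.471082134621 321.592163212244 239.53778797509574
filter_unit 0.74 [304. 230. 101.  81.] 4387 [528. -58.  10.] [ 469. -162.   -6.] [681.  79. 194.]
left_valve_grip 0.69 [274. 248.  33.   4.] 157 [508.  21. 177.] [501. -13. 142.] [521.  55. 194.]
right_valve_grip 0.45 [336. 251.  34.  10.] 155 [ 503. -125.  176.] [ 492. -162.  143.] [518. -95. 193.]
spare_cartridge 0.77 [388. 286.  17.  18.] 193 [ 431. -260.   84.] [ 415. -280.    8.] [ 449. -245.   96.]
tin 0.41 [273. 249.  32.   7.] 153 [508.  22. 182.] [501. -13. 163.] [518.  56. 194.]
side [  -28.31761265 -1107.21664363  1117.33983091] [[0.878, -0.28, 0.389], [-0.479, -0.54, 0.693], [0.016, -0.794, -0.608]] 580.4785023661192 323.62317061745114 244.6634534774552
filter_unit 0.76 [318. 280.  69. 101.] 3578 [514. -72.  56.] [ 465. -257.   -8.] [724. 132. 343.]
left_valve_grip 0.62 [342. 247.  31.  15.] 106 [611. -64. 179.] [ 515. -252.   43.] [724.  88. 345.]
left_valve_grip 0.57 [316. 274.  12.  16.] 80 [ 497. -146.  185.] [ 490. -170.  148.] [512. -94. 193.]
right_valve_grip 0.38 [347. 389.  46.  53.] 1730 [ 448. -400.   64.] [ 392. -442.   -2.] [ 494. -310.  106.]
spare_cartridge 0.96 [318. 356.  20.  38.] 500 [ 425. -275.   59.] [ 411. -285.   -3.] [ 487. -173.   98.]
mug 0.73 [347. 389.  49.  54.] 1697 [ 449. -403.   63.] [ 392. -442.   -0.] [ 494. -358.  106.]
tin 0.95 [243. 253.  20.  32.] 560 [426. 179.  51.] [399. 162.  -6.] [490. 322.  77.]
0.9 85.41730098023649 [0.22513985 0.9762762  0.35681227] [[-0.923  0.386  0.   ]
 [ 0.386  0.923  0.   ]
 [-0.     0.    -1.   ]]
```

```bash
python3 - <<'E'
import cv2,numpy as np
t=cv2.imread("pics/top0.png")[150:350,180:446]; s=cv2.imread("pics/side0.png")[200:350,230:430]
cv2.imwrite("pics/topz.png",cv2.resize(t,None,fx=3,fy=3,interpolation=cv2.INTER_CUBIC))
cv2.imwrite("pics/sidez.png",cv2.resize(s,None,fx=4,fy=4,interpolation=cv2.INTER_CUBIC))
E
```

```text
(no output)
```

View pics/topz.png

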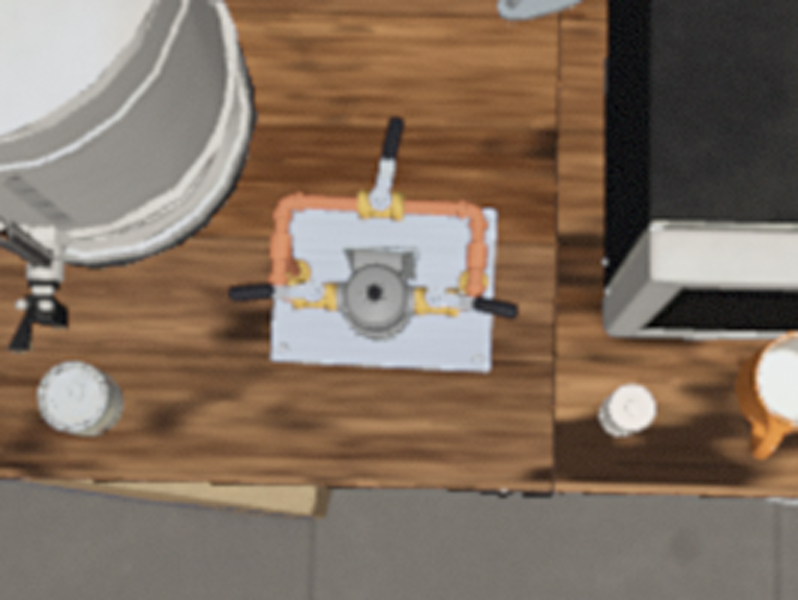

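View pics/sidez.png

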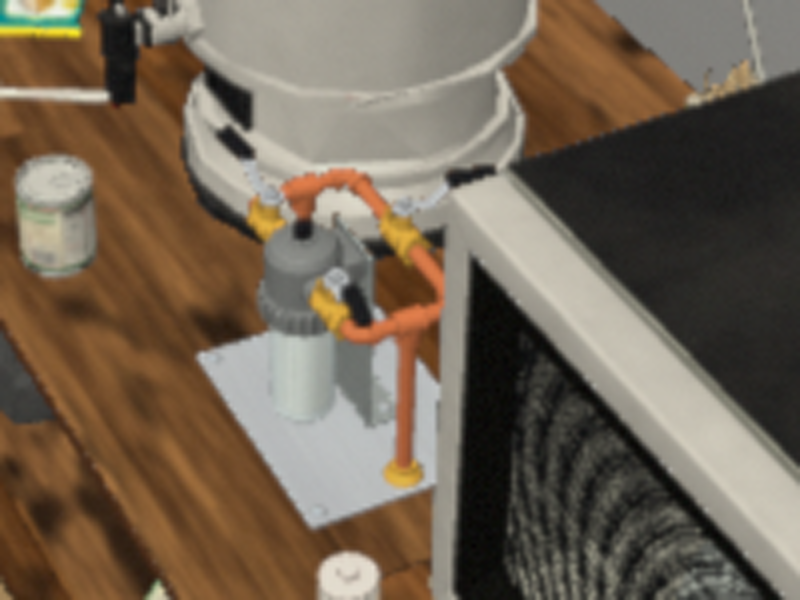

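View pics/side0.png

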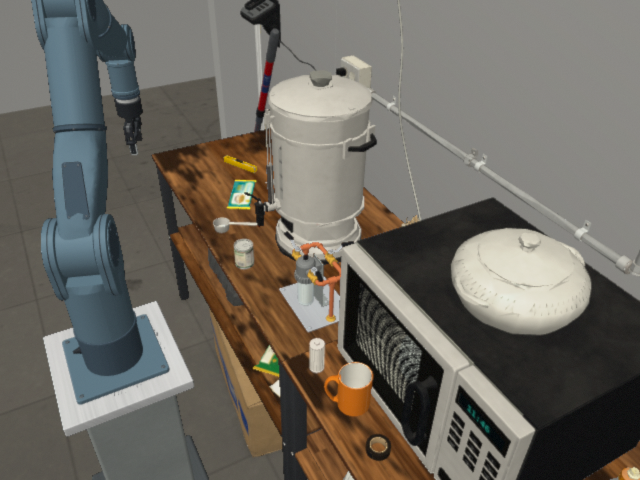

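View pics/top0.png

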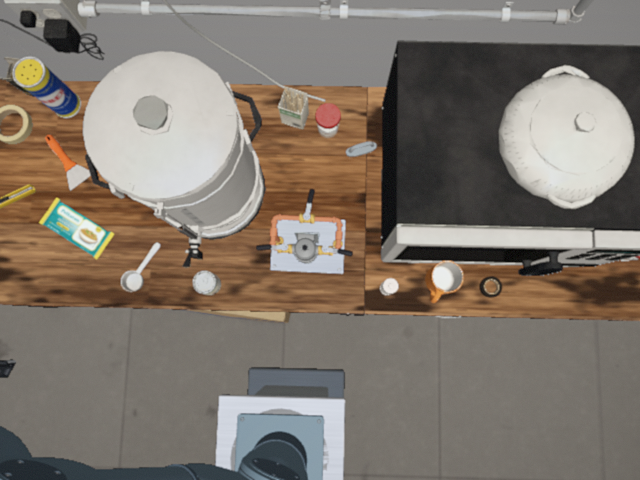

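The views show the unit at about (305, 247) in the top image. The bypass lever points back (311, 195), the left lever points to (262, 247) and the right one to (347, 252). The tap is left at (190, 250), the tin at (205, 283), the spare at (389, 287) and the mug at (445, 280). Next I fit the pose.

```bash
cat > fit.py <<'E'
from h import *
from scipy.optimize import least_squares
def load(n): return dict(np.load(n+"0.npz",allow_pickle=True))
def plane(c,u,v,z):
    r=np.c_[(u-c["cx"])/c["fx"],(v-c["cy"])/c["fy"],np.ones(len(u))]@c["rotation"].T
    return (c["position"]+r*((z-c["position"][2])/r[:,2])[:,None])[:,:2]
def proj(c,P):
    q=(P-c["position"])@c["rotation"]; return np.c_[c["fx"]*q[:,0]/q[:,2]+c["cx"],c["fy"]*q[:,1]/q[:,2]+c["cy"]]
def uf(p,XY):
    a=p[2]; R=np.array([[np.cos(a),-np.sin(a)],[np.sin(a),np.cos(a)]]); return R,(XY-p[:2])@R
segs=[((5,78),(75,78)),((75,78),(75,12)),((75,-12),(75,-78)),((75,-78),(5,-78))]
def dist(q):
    D=[]
    for a,b in segs:
        a=np.array(a,float);b=np.array(b,float);d=b-a;t=np.clip((q-a)@d/(d@d),0,1)[:,None]
        D.append(np.linalg.norm(q-a-t*d,axis=1))
    return np.min(D,0)
if __name__=="__main__":
    t=load("top"); hsv=cv2.cvtColor(t["color"],cv2.COLOR_BGR2HSV)
    print(hsv[int(150+240/3),int(180+283/3)],hsv[int(150+205/3),int(180+345/3)],hsv[251,342])
    b=t["color"].astype(int); W=np.zeros(b.shape[:2],bool); W[205:252,262:350]=1
    m=W&(b[...,2]>170)&(b[...,2]-b[...,0]>70)&(b[...,1]<150)
    v,u=np.nonzero(m); XY=plane(t,u,v,141); print(len(u))
    r=least_squares(lambda p:dist(uf(p,XY)[1]),[510,-52,0],loss="soft_l1",f_scale=3,x_scale=[1,1,.01]); p=r.x
    print("pose",np.round(p[:2],1),np.degrees(p[2]),"rms",np.median(dist(uf(p,XY)[1])))
    # button: darkest blob near expected, lever sleeves
    m=b.max(2)<75
    for n,(st,W) in {"button":((0,0),(240,256,298,312)),"left":((0,48),(240,256,250,278)),"right":((0,-48),(240,262,334,358)),"byp":((75,0),(180,208,302,322))}.items():
        mm=np.zeros_like(m); mm[W[0]:W[1],W[2]:W[3]]=m[W[0]:W[1],W[2]:W[3]]
        v,u=np.nonzero(mm); q=uf(p,plane(t,u,v,176 if n=="button" else 183))[1]-st; c=q.mean(0); print(n,len(q),np.round(c,1),np.hypot(*c),np.degrees(np.arctan2(c[1],c[0])))
    for nm in("top","side"):
        c=load(nm); R=uf(p,np.zeros((1,2)))[0]
        F=np.array([(0,0,178),(75,0,180),(0,48,180),(0,-48,180),(-40,95,2),(-40,-95,2),(102,95,2),(102,-95,2),(75,78,140),(75,-78,140)],float)
        F[:,:2]=F[:,:2]@R.T+p[:2]; uv=proj(c,F)
        im=cv2.resize(c["color"],None,fx=6,fy=6,interpolation=cv2.INTER_CUBIC)
        for k in uv: cv2.drawMarker(im,(int(k[0]*6+3),int(k[1]*6+3)),(255,0,255),0,14,2)
        x0,y0=(255,180) if nm=="top" else (270,215)
        cv2.imwrite(f"pics/fit_{nm}.png",im[y0*6:y0*6+600,x0*6:x0*6+620])
    P=pts(t); P2=pts(load("side"))
    for nm,Q in(("top",P),("side",P2)):
        U=Q[(Q[:,1]>60)&(Q[:,1]<400)&(Q[:,0]>400)&(Q[:,0]<900)&(Q[:,2]>90)]
        print(nm,[(h,np.round(U[(U[:,2]>h)&(U[:,2]<h+80)][:,:2].min(0))) for h in(90,170,250,330,410,490) if ((U[:,2]>h)&(U[:,2]<h+80)).any()])
    M=P[(P[:,1]<-170)&(P[:,2]>320)&(P[:,0]<720)];print("mw",M[:,0].min(),M[:,1].max())
E
python3 fit.py; python3 - <<'E'
import cv2,numpy as np
a=cv2.imread("pics/fit_top.png");b=cv2.imread("pics/fit_side.png")
h=min(len(a),len(b));cv2.imwrite("pics/fit.png",cv2.resize(np.hstack([a[:h],b[:h]]),None,fx=.64,fy=.64))
E
```

```text
[ 11 125 215] [ 10 124 212] [140  16  47]
484
pose [510.3 -54.1] -1.390020330757354 rms 2.906423943725862
button 15 [-0.7 -0.4] 0.8204619459772095 -149.39414775583884
left 90 [-10.1  45.7] 46.75784522427612 102.41299343116536
right 61 [ -8.7 -46.3] 47.127674328962236 -100.68737349615945
byp 64 [45.3 -8.2] 46.03086710453722 -10.216133428530357
top [(90, array([481.,  62.])), (170, array([451.,  67.])), (250, array([454.,  66.])), (330, array([526.,  60.])), (410, array([521.,  60.])), (490, array([547.,  61.]))]
side [(90, array([477.,  60.])), (170, array([449.,  61.])), (250, array([517.,  61.])), (330, array([523.,  60.])), (410, array([518.,  60.])), (490, array([546.,  60.]))]
mw 497.4327346964094 -244.14975660105
```

View pics/fit.png

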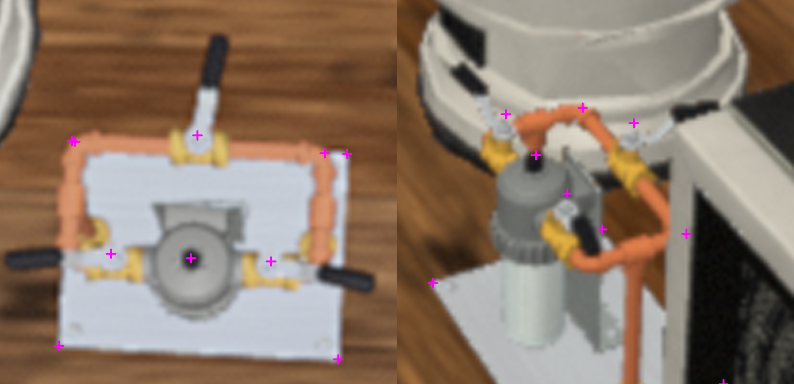

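The fit markers land on the button, stems and plate corners in both views. The pose is (510.3, -54.1), yaw -1.4°, and the levers are about 10–12° into their travel. Now the path helpers and a dry IK check.

```bash
cat >> h.py <<'E'
P0=np.array([510.3,-54.1]); YAW=np.radians(-1.39)
def rz(a): return np.array([[np.cos(a),-np.sin(a)],[np.sin(a),np.cos(a)]])
def world(xy): return P0+rz(YAW)@np.array(xy,float)
LEV={"left":((0,48),90,1,12.4),"right":((0,-48),-90,-1,10.7),"byp":((75,0),0,-1,10.2)}
HALF=6.5+11   # half sleeve + half pad width
def rotm(phi):   # tool down, y axis at world azimuth phi (rad)
    y=np.array([np.cos(phi),np.sin(phi),0]); z=np.array([0,0,-1.]); return np.c_[np.cross(y,z),y,z]
def pose(n,th,gap=0,z=180,r=49,flip=0):
    s,f0,sg,_=LEV[n]; a=np.radians(f0+sg*th)+YAW; e=np.array([np.cos(a),np.sin(a)]); t=sg*np.array([-e[1],e[0]])
    return np.r_[world(s)+r*e-(HALF+gap)*t,z],rotm(a+np.pi*flip),np.r_[t,0]
E
python3 - <<'E'
from h import *
c=dict(np.load("top0.npz",allow_pickle=True)); P=np.vstack([pts(c),pts(dict(np.load("side0.npz",allow_pickle=True)))])
for h in(100,180,260,340,420):
    U=P[(P[:,2]>h)&(P[:,2]<h+60)&(P[:,0]>540)&(P[:,0]<800)&(P[:,1]>-10)&(P[:,1]<350)]
    if len(U): print(h,len(U),np.percentile(U[:,1],[1,5]),U[U[:,1].argmin()].round())
r=trace("urn_tap",read_camera("top"))[:1]; print("tap",[(x["p"],x["bbox"]) for x in r])
f=lambda p,R:(lambda q:None if q is None else np.round(q,0).tolist())(inverse_kinematics(p,R))
R0=np.array(state()["eef_rot"])
print(f([180,400,400],R0),f([430,-55,330],rotm(0)),f([430,-55,330],rotm(np.pi/2)))
for n in LEV:
    for fl in(0,1):
        print(n,fl,[f(*pose(n,th,0,flip=fl)[:2]) for th in(0,90)])
E
```

```text
100 1434 [-6.62804111  9.15477316] [580. -10. 142.]
180 2208 [64.67728774 67.65976947] [672.  61. 190.]
260 2396 [64.30206874 67.03662008] [654.  59. 313.]
340 2772 [31.85353384 44.40141016] [726.  26. 399.]
420 3169 [57.87034752 63.74248575] [675.  47. 422.]Traceback (most recent call last):
  File "<stdin>", line 6, in <module>
ValueError: it knows: bypass_valve, bypass_valve_grip, bypass_valve_stem, filter_unit, left_valve, left_valve_grip, left_valve_stem, mug, relief_button, relief_top, right_valve, right_valve_grip, right_valve_stem
```

```bash
python3 - <<'E'
from h import *
f=lambda p,R:(lambda q:None if q is None else np.round(q,0).tolist())(inverse_kinematics(p,R))
R0=np.array(state()["eef_rot"])
print(f([180,400,400],R0),f([430,-55,330],rotm(0)),f([430,-55,330],rotm(np.pi/2)))
for n in LEV:
    for fl in(0,1):
        print(n,fl,[f(*pose(n,th,0,flip=fl)[:2]) for th in(0,90)])
print(state()["time"])
E
```

```text
[-71.0, 1.0, -1.0, 106.0, 0.0, 73.0, -4.0] [-38.0, 3.0, 42.0, 115.0, -2.0, 63.0, 4.0] [-29.0, 3.0, 32.0, 114.0, -2.0, 63.0, 94.0]
left 0 [[-18.0, 24.0, 11.0, 110.0, -6.0, 46.0, 85.0], [42.0, 31.0, -61.0, 116.0, 35.0, 53.0, 140.0]]
left 1 [[-41.0, 29.0, 41.0, 111.0, -25.0, 49.0, -78.0], [-31.0, 20.0, 29.0, 120.0, -14.0, 43.0, 5.0]]
right 0 [[-31.0, 39.0, 60.0, 109.0, -41.0, 56.0, -43.0], [-39.0, 33.0, 63.0, 120.0, -38.0, 51.0, -135.0]]
right 1 [[-8.0, 27.0, 25.0, 108.0, -15.0, 48.0, 113.0], [-26.0, 24.0, 44.0, 119.0, -24.0, 45.0, 31.0]]
byp 0 [[-22.0, 37.0, 32.0, 95.0, -23.0, 55.0, 16.0], [-24.0, 38.0, 43.0, 99.0, -31.0, 55.0, -60.0]]
byp 1 [[-39.0, 50.0, 62.0, 96.0, -48.0, 65.0, -144.0], [-9.0, 32.0, 20.0, 98.0, -14.0, 52.0, 106.0]]
0.95
```

```bash
python3 - <<'E'
from h import *
R0=np.array(state()["eef_rot"])
q=list(inverse_kinematics([180,400,400],R0)); set_joints(q)
close(20)
q[0]=4; q[2]=0; q[4]=0; set_joints(q)
s=state(); print(s["time"],np.round(s["position"]),np.round(s["joint_positions"],1),s["contact_force"],s["opening"],s["finger_force"])
f=lambda p,R:(lambda q:None if q is None else np.round(q,0).tolist())(inverse_kinematics(p,R))
for n in LEV:
    for fl in(0,1):
        print(n,fl,[f(*pose(n,th,0,flip=fl)[:2]) for th in(0,50,95)])
E
```

```text
4.6833 [433. -74. 400.] [ 3.900e+00  1.200e+00 -1.000e-01  1.059e+02 -0.000e+00  7.290e+01
 -4.300e+00] [ 0.44898287  0.60425559 -0.82195469] 0.302930361996489 0.0
left 0 [[-1.0, 25.0, -10.0, 109.0, 6.0, 47.0, 74.0], [2.0, 21.0, -15.0, 115.0, 7.0, 45.0, 122.0], [-55.0, 31.0, 63.0, 121.0, -37.0, 50.0, -146.0]]
left 1 [[-9.0, 24.0, -0.0, 109.0, 0.0, 46.0, -101.0], [-5.0, 20.0, -6.0, 115.0, 3.0, 44.0, -54.0], [-2.0, 18.0, -5.0, 119.0, 2.0, 43.0, -5.0]]
right 0 [[5.0, 26.0, 8.0, 108.0, -5.0, 47.0, -76.0], [2.0, 22.0, 12.0, 114.0, -6.0, 45.0, -124.0], [-39.0, 32.0, 63.0, 120.0, -38.0, 51.0, -140.0]]
right 1 [[14.0, 26.0, -4.0, 107.0, 2.0, 47.0, 98.0], [10.0, 22.0, 2.0, 113.0, -1.0, 45.0, 51.0], [7.0, 19.0, 2.0, 118.0, -1.0, 43.0, 3.0]]
byp 0 [[0.0, 33.0, -1.0, 93.0, 1.0, 53.0, -3.0], [3.0, 33.0, 1.0, 94.0, -1.0, 53.0, -47.0], [0.0, 31.0, 7.0, 99.0, -5.0, 51.0, -86.0]]
byp 1 [[-39.0, 50.0, 62.0, 96.0, -48.0, 65.0, -144.0], [13.0, 34.0, -13.0, 93.0, 9.0, 54.0, 125.0], [10.0, 31.0, -5.0, 98.0, 3.0, 51.0, 87.0]]
```

```bash
cat >> h.py <<'E'
def push(n,flip,zhi=215):
    th0=LEV[n][3]; g=9
    p,R,t=pose(n,th0,g,zhi,flip=flip); move_ptp(p,R)
    movel(pose(n,th0,g,flip=flip)[0],feed=100)
    s=state(); b=np.array(s["contact_force"]); log=[(round(s["time"],1),np.round(b,1).tolist())]
    F=lambda t:float(-(np.array(state()["contact_force"])-b)@t)
    p,R,t=pose(n,th0,1,flip=flip); movel(p,feed=60)
    th=th0
    while th<98:
        th+=9 if th<76 else 1.0
        p,R,t=pose(n,th,0,flip=flip); movel(p,R,feed=50 if th<86 else 20); f=F(t); log.append((round(th,1),round(f,1)))
        if f>11 : break
    d=np.array(state()["position"]); log.append(np.round(d-p,1).tolist())
    movel(pose(n,th,8,flip=flip)[0],feed=60); movel(pose(n,th,8,zhi,flip=flip)[0],feed=150)
    print(n,log,round(state()["time"],1))
E
python3 - <<'E'
from h import *
push("byp",0)
c=read_camera("top"); cv2.imwrite("pics/b1.png",cv2.resize(c["color"][170:290,240:370],None,fx=5,fy=5,interpolation=2))
E
```

```text
byp [(6.3, [0.3, 0.5, 1.1]), (19.2, 0.7), (28.2, 1.7), (37.2, 2.2), (46.2, 0.6), (55.2, 0.8), (64.2, 0.8), (73.2, 1.5), (82.2, 0.7), (83.2, 2.7), (84.2, 3.5), (85.2, 4.1), (86.2, 3.5), (87.2, 4.0), (88.2, 3.0), (89.2, 3.3), (90.2, 3.2), (91.2, 4.1), (92.2, 6.2), (93.2, 9.3), (94.2, 11.9), [2.5, 0.1, 0.3]] 12.8
```

View pics/b1.png

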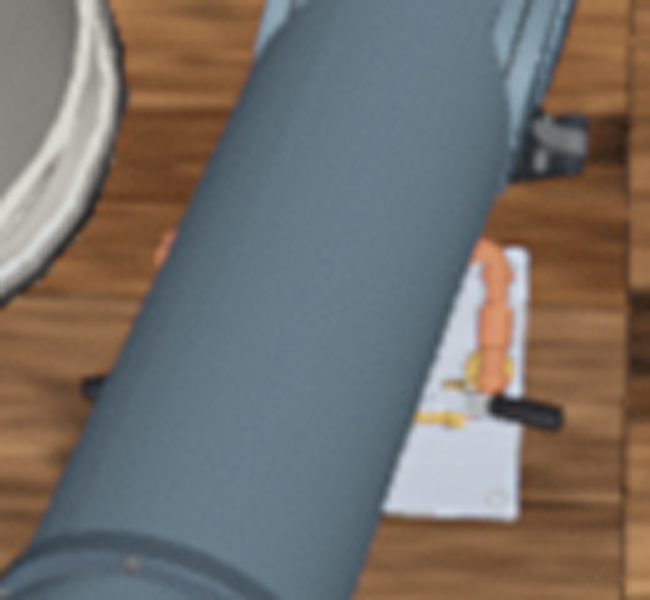

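The bypass lever came against its stop: force rose 3→12 N beyond about 91°. The arm hides that lever in the picture (the right lever is still at (525, 410)). Next, the left one.

```bash
python3 - <<'E'
from h import *
p=np.array(state()["position"]); p[2]=250; movel(p,feed=200)
push("left",1,240)
p=np.array(state()["position"]); movel([430,p[1]-40,330],feed=250)
c=read_camera("top"); cv2.imwrite("pics/b2.png",cv2.resize(c["color"][170:290,240:370],None,fx=5,fy=5,interpolation=2))
s=state();print(s["time"],s["position"])
E
```

```text
left [(14.6, [0.4, 0.0, -0.3]), (21.4, 1.5), (30.4, 2.1), (39.4, 1.9), (48.4, 1.4), (57.4, 1.6), (66.4, 2.0), (75.4, 1.6), (84.4, 0.7), (85.4, 3.8), (86.4, 4.0), (87.4, 4.2), (88.4, 2.5), (89.4, 4.2), (90.4, 4.3), (91.4, 6.2), (92.4, 9.1), (93.4, 11.7), [0.1, 2.4, 0.0]] 20.5
21.15 [429.35607331 -22.47358119 328.58320351]
```

View pics/b2.png

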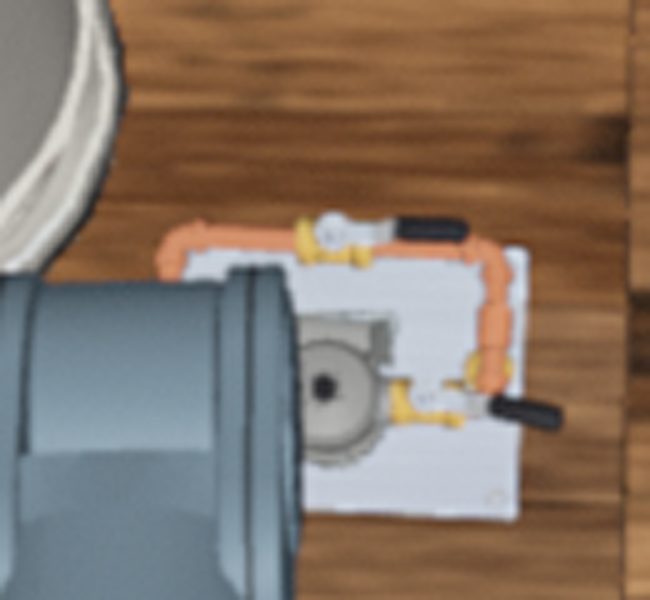

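The bypass lever at (430, 230) now lies along its pipe, i.e. open. Now the right valve.

```bash
python3 - <<'E'
from h import *
push("right",1,240)
p=np.array(state()["position"]); movel([410,-60,360],feed=250)
q=list(state()["joint_positions"]); q0=q[0]; q[0]+=45; set_joints(q)
c=read_camera("top"); cv2.imwrite("pics/b3.png",cv2.resize(c["color"][170:290,240:370],None,fx=5,fy=5,interpolation=2))
s=state();print(s["time"],s["position"])
E
```

```text
right [(23.3, [1.1, 0.6, 0.8]), (19.7, 0.5), (28.7, 1.7), (37.7, 1.0), (46.7, 2.3), (55.7, 1.8), (64.7, 3.1), (73.7, 2.6), (82.7, 3.9), (83.7, 4.7), (84.7, 4.4), (85.7, 3.9), (86.7, 4.4), (87.7, 4.4), (88.7, 4.4), (89.7, 4.6), (90.7, 8.0), (91.7, 9.9), (92.7, 12.8), [0.1, -2.4, 0.1]] 29.5
31.4583 [ 247.99018623 -331.50164078  358.2958296 ]
```

View pics/b3.png

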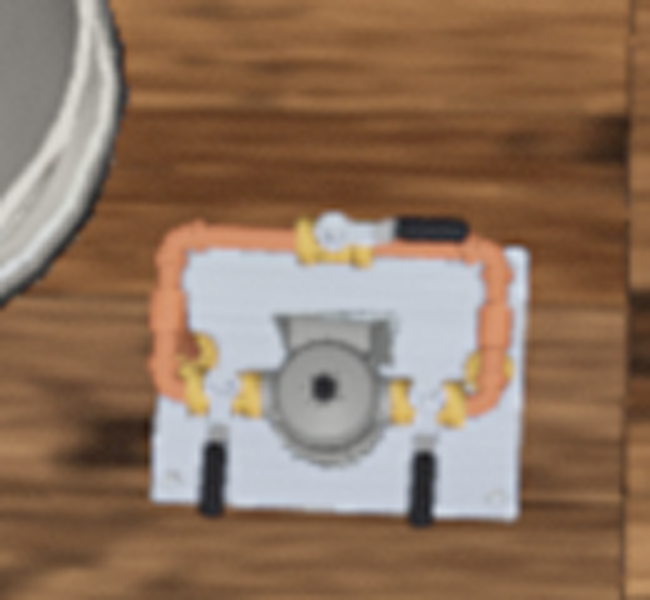

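All three levers are at their ends: the filter levers point to the front at (213, 480) and (423, 485), and the bypass lies along its pipe. Now the button.

```bash
python3 - <<'E'
from h import *
q=list(state()["joint_positions"]); q[0]-=45; set_joints(q)
x,y=world((0,0)); move_ptp([x,y,240],rotm(YAW)); movel([x,y,197],feed=100)
b=np.array(state()["contact_force"]); log=[]
z=194.
while z>181.5:
    z-=0.75; movel([x,y,z],feed=20); s=state(); f=np.array(s["contact_force"])-b
    log.append((z,round(s["position"][2],1),round(f[2],1)))
    if f[2]>14: break
t=state()["time"]; pause(1.0); s=state(); print(log,t,(np.array(s["contact_force"])-b).round(1),s["position"][2])
movel([x,y,197],feed=40); movel([x,y,260],feed=150); movel([410,-60,360],feed=250)
q=list(state()["joint_positions"]); q[0]+=45; set_joints(q)
ims=[read_camera(n)["color"] for n in("top","side")]
cv2.imwrite("pics/b4.png",np.hstack([cv2.resize(i,(400,400),interpolation=2) for i in(ims[0][190:280,260:350],ims[1][230:340,270:380])]))
print(state()["time"],state()["contact_force"])
E
```

```text
[(193.25, np.float64(193.4), np.float64(-0.4)), (192.5, np.float64(192.5), np.float64(-0.9)), (191.75, np.float64(191.9), np.float64(2.5)), (191.0, np.float64(191.1), np.float64(2.8)), (190.25, np.float64(190.3), np.float64(2.1)), (189.5, np.float64(189.6), np.float64(4.2)), (188.75, np.float64(188.8), np.float64(5.2)), (188.0, np.float64(188.1), np.float64(5.6)), (187.25, np.float64(187.3), np.float64(4.7)), (186.5, np.float64(187.0), np.float64(9.8)), (185.75, np.float64(186.9), np.float64(16.2))] 36.75 [-4.1 -0.4 16.7] 186.89777216300814
40.775 [-0.48174851 -0.00697162  0.22133211]
```

View pics/b4.png

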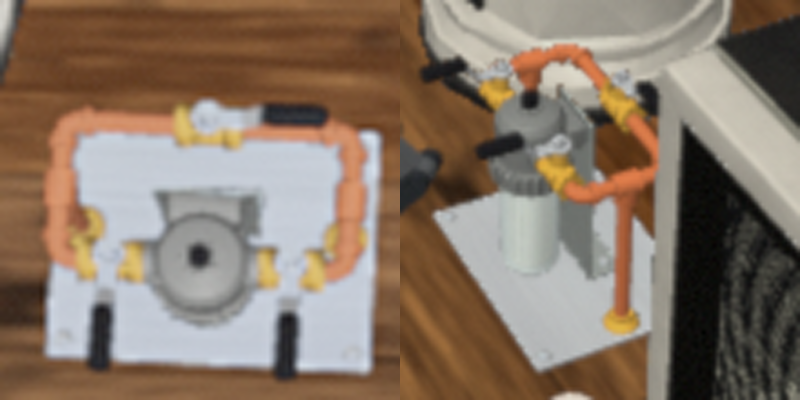

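The button was held down for 1 s at its stop and is back up (530, 97). The levers are still at their ends and the arm is clear.

```bash
python3 -c "
from bench import *
print(hand_in())"
```

```text
the job is handed in; nothing more can be done
None
```

The filter is on bypass and the job is handed in: bypass fully open first, then the left and right valves fully shut. Last, the relief button was pressed right down for about 1 s and released, at about 41 s of the 72 s, with no lever pushed beyond about 13 N.

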